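Load a dry cell into a spring battery holder

ROBOT

A 6-joint arm with a two-finger parallel gripper is mounted at the origin on a cart in front of the work surface, level with it; the furniture and walls round the work are solid. World frame = base frame: x ahead of the robot, y to its left, z up, the work surface at z = 0. Lengths are in m, angles in rad, forces in N, time in s.
With the tool pointing down it reaches from about 0.25 to 0.8 m from the base axis. Payload 8.5 kg.
Tool frame: the origin (TCP) lies at the very end of the fingers, on their centre line; the grasp point (between the pads) lies manip.pinch_z behind it (manip.pinch_z is the distance from the TCP to the grasp point, in m); z points along the fingers, x is the direction in which the jaws open and shut, and the axes are right-handed (so a half turn about z gives the same grasp; the last joint's range is limited). The gripper opens to 85 mm and grips with 20 to 120 N. Pads are 22 mm wide; open, the fingers measure 114 mm over their backs; the gripper's body (76 mm by 85 mm) begins 54 mm behind the grasp point. The pads swing forward as they close: fully open they stand 13 mm farther back than shut.
Start: joints at [-1.303, 0.238, -0.013, 1.319, 0, 1.571], TCP at [0.139, -0.506, 0.231] pointing down, gripper open.
Joint ranges: [-2.66, 2.66], [-1.03, 1.9], [-1.14, 1.46], [-1.82, 2.27], [-1.45, 1.34], [-3.14, 3.14]. Speed limits (rad/s): [2.22, 2.22, 2.79, 3.14, 3.14, 3.14].

INTERFACE

Orientations are given as a unit quaternion [x, y, z, w].
In Python, from workcell import manip, eyes gives the robot as it stands.
- The arm moves only by the tool move_arm, never from a script. Its argument "motion" is text: rows parted by semicolons, each of 6 numbers parted by spaces: the shift along the tool's x, y, z in cm, then the turn, a rotation vector about the tool's x, y, z in degrees. A call has 1 to 8 rows; each row shifts and turns the commanded pose from where the row before left it, along the tool's axes as they then stand; what a row does not reach is not made up. A row lasts 1/8 s, in which the tool goes at most 62.5 mm and 10.7 degrees, less where a joint would pass 70% of its speed; a pose out of reach is approached as far as the arm can. A call is refused whole if a number of a shift passes 6.25 or a number of a turn 10.7, either way. A call with a gripper value outside its range is refused whole. "hand" is the finger opening in cm, from 0 to 8.54, set as the call begins (left out, the last holds). The fingers move at their own pace and stop on an object; "squeeze" is the grip in N (left out, the last holds). Time passes only in rows, so rows that do not move let the fingers close. It gives the time, the measured TCP pose, the force and the opening at its end, in the units of the state.
- manip.state(): the state, without advancing time (a new reading comes with each control period).
- eyes.get_image(name): name is "side" or "top"; returns (picture, depth): 480x640x3 uint8, red, green, blue; 480x640 float32, m along the optical axis (not along the pixel's ray), 0 where there is no reading.
- eyes.camera_info(name): a dict with "mtx" (3x3 intrinsics, pixels), "dist_coeffs" ([k1, k2, p1, p2, k3] as OpenCV has them; the pictures are not rectified), "extrinsics" (4x4, takes a point from world to camera coordinates). Camera axes: x right, y down, z forward; pixel columns grow to the right and rows downward; lengths in m; the calibration is good to about 2 mm. A picture is of the moment at which its call begins. camera_info takes no time and is no camera call.
- manip.sign_off(): hands the job in, once; it reports no verdict.
The state is a dict: "time_s": time; "joints": joint angles; "joint_velocities": joint speeds; "joint_torque": joint torques, N m; "eef_pos": TCP position; "ee_rot": TCP orientation; "wrist_force": force on the tool from outside, world axes, zero at the start; "ft_torque": the same for the moment, N m; "grip_width": opening from 0.0 (shut) to 1.0 (fully open).
Only numpy, scipy, OpenCV 4.12 (cv2) and the standard library are available. Lean on these libraries where they do the work, as an engineer would, in place of code of your own. Each camera call takes 0.05 s, during which the arm holds its last target. There are 200 camera calls.

TASK

Put the dry cell that lies in the wooden cell rest into the battery holder: with the cell tipped, nub end up, press its flat end back against the spring plate under the tongue, then tip the nub end down in front of the brass contact plate and ease it forward until the nub rests on the plate, so that the cell lies level on its rails, held by the spring, and let go. Be gentle: do not drive the spring hard to its stop, do not force the cell against the holder, and leave the small things round about where they are.

Things in the scene. Friction and masses are not known exactly. Their poses are not given: they have to be found in the camera images.
- cell_mid (a point): Centre of the dry cell: a cylinder 33 across, 62 long, 0.11 kg. Its z axis runs along it to the nub end: the flat end is 31 behind this point, the body's shoulder 27 ahead, the tip of the nub (10 wide) 31 ahead. It starts lying level in the wooden cell rest, nub away from the robot; sides open, so fingers can take it across its diameter from above.
- cell_plus (a point): Tip of the cell's nub (axes as cell_mid).
- cell_rest: Wooden cell rest, fixed: base 84x40, 10 high, origin under its centre at table level, x along the cell, z up. Two rails, 24 wide over both, tops at z = 22, carry the cell with its axis 36.5 above the table.
- holder: Battery holder, fixed: aluminium base 150x56x8, origin under it at table level, x from spring end (near the robot) to contact plate, z up. On it a black bay insert (floor at z = 12), clamped fast anywhere up to 9 mm forward or back of nominal along x. The poses of holder and its points do NOT show this shift: look or feel for it. All bay parts shift with it. mm throughout.
- seat_nominal (a point): Nominal centre of the loaded cell, z = 36.5 in the holder frame, level along x, nub to +x (axes as holder). It then lies on two rails along x (24 wide over both, tops at z = 22; fingers fit beside them) with its nub on the contact plate and the spring plate pushed in 4 mm (3.6 N).
- spring_nominal (a point): Nominal face of the free spring plate, at x = -27 (axes as holder); plate 28 wide, z = 24.5 to 60.5. It yields towards -x by 0.9 N per mm from first touch, with 11 mm of travel to a hard stop (9.9 N). Low ribs, 40 wide over both, 24 high, flank the spring from x = -52 to -28; spring wall behind, x = -56 to -50, 40 wide, 66 high.
- tongue_nominal (a point): Nominal front edge, underside, of the tongue over the spring plate: x = -25, z = 62; 20 wide, 4 thick, runs back to the spring wall. The cell goes in below it on a slant, tilted about 25 degrees, flat end low, nub end passing above the contact plate, until its flat end is just over the rails. To tip down past the plate's edge the spring plate must be in by at least 8 mm (7 N).
- contact_nominal (a point): Nominal top edge of the brass contact plate's face: x = 31, z = 37.5; plate 26 wide, face towards -x; a black backing block behind it to x = 42, 34 wide, top at z = 34.
- eraser: Bystander, to be left alone: worn block eraser in a card sleeve, 22x48x12 (mm); origin at the centre of its underside.
- cork_stopper: Bystander, to be left alone: tapered cork, 28 across, 26 high (mm); origin at the centre of its underside.
- matchbox: Bystander, to be left alone: matchbox lying flat, 35x50x14 (mm); origin at the centre of its underside.
- film_pot: Bystander, to be left alone: black film pot with grey lid, 34 across, 51 high, standing (mm); origin at the centre of its underside.
- brass_weight: Bystander, to be left alone: brass scale weight with a knob, 30 across, 42 high (mm); origin at the centre of its underside.
- loupe: Bystander, to be left alone: black loupe, 42 across, 48 high, standing (mm); origin at the centre of its underside.
Things that resemble listed ones, but are neither listed nor needed, are in the scene too. What is shaped like the part that bears cell_mid but green is not meant. Of the things shaped like the holder, the aluminium one is meant.

How it is judged:
On the way:
1. the tipped cell (8 to 45 degrees, nub up, over the bay) is pressed against the spring with at least 4 N (contact force between cell and holder above 4 N and angle between cell_mid's own z axis and vertical between 0.785 and 1.431 rad and x of cell_mid in the frame of holder between -0.03 and 0.021 m and y of cell_mid in the frame of holder between -0.008 and 0.008 m), for 0.1 s.
At the end, for the whole second after the job is handed in: The cell lies at rest in the bay, nub towards the contact plate, its centre within 2.5 mm of the seated height (36.5 mm) and 3 mm of the bay's centre line, the nub's tip within 11 mm of the plate's nominal face (the insert itself may be 9 mm off), its axis within 3.4 degrees of the bay's (z of cell_mid in the frame of holder between 0.034 and 0.039 m and x of cell_plus in the frame of holder between 0.02 and 0.042 m and y of cell_mid in the frame of holder between -0.003 and 0.003 m and angle between the z axis of cell_mid and the x axis of holder, either way round below 0.06 rad and linear speed of cell below 0.01 m/s); the robot touches nothing.
It fails at once if more than 23 N on the battery holder (spring driven hard to its stop, or the cell forced or slammed against the holder) (contact force between holder and anything else above 23 N).
It fails at once if a bystander pushed more than 25 mm (distance of any of eraser, cork_stopper, matchbox, film_pot, brass_weight, loupe from where it was at the start of the episode above 0.025 m).
It also fails if it takes over 61 s, if anything falls off the work surface, if the arm or the gripper's body presses on something with over 40 N, if the wrist force passes 120 N, or if a joint passes its speed limit or range.

## Working session

There is one attempt and no reset: what is moved stays moved. The work goes in short steps, Python scripts to look and compute and a tool call to move; the robot and the scene stay as the last step left them, time stands still between calls to the robot, and variables do not carry over. Pictures are saved under pics/ and viewed, about 8 in all and at most 12, crops included, and the job is handed in when it is done.

Besides the shell and the picture viewer there is one more tool, called after "Call:" as name(argument=value, ...) on one line, values as JSON. move_arm: Moves the arm, as the interface text tells. Its arguments: {"type":"object","properties":{"motion":{"type":"string"},"hand":{"type":"number"},"squeeze":{"type":"number"}},"required":["motion"]}

```bash
ls; mkdir -p pics; python3 - <<'E'
from workcell import manip, eyes
import cv2,numpy as np
s=manip.state(); print(s, manip.pinch_z)
for n in("top","side"):
    p,d=eyes.get_image(n); np.savez(f"{n}0.npz",p=p,d=d); cv2.imwrite(f"pics/{n}0.png",p[...,::-1])
    c=eyes.camera_info(n); print(n,c)
E
```

```text
pics
{'time_s': 0.0, 'joints': array([-1.30300191e+00,  2.38808905e-01, -1.42480834e-02,  1.31921043e+00,
       -2.26332855e-05,  1.57079433e+00]), 'joint_velocities': array([ 2.08045829e-03,  1.82610582e-03, -8.11491151e-04,  3.80862805e-05,
       -4.17051911e-04,  1.13882365e-05]), 'joint_torque': array([ 8.18072167e-04, -5.38773465e+01,  3.46436083e+01,  1.84398587e-02,
        8.50087054e-05,  2.38086457e-06]), 'eef_pos': array([ 0.13880081, -0.50588764,  0.23066528]), 'ee_rot': array([ 7.95174940e-01, -6.06379645e-01, -5.91747521e-04, -4.37021435e-04]), 'wrist_force': array([ 0.37680126,  0.7107105 , -0.5918429 ]), 'ft_torque': array([-0.03059449,  0.00096883, -0.01530303]), 'grip_width': 1.000216527031218} 0.0187
top {'mtx': array([[475.02265445,   0.        , 320.47316126],
       [  0.        , 475.02265445, 237.26645008],
       [  0.        ,   0.        ,   1.        ]]), 'dist_coeffs': array([-0.04532596,  0.        ,  0.        ,  0.        ,  0.        ]), 'extrinsics': array([[-0.02070542, -0.99953727, -0.02228277, -0.09481885],
       [-0.99722138,  0.02224242, -0.07109703,  0.64942138],
       [ 0.07155975,  0.02074877, -0.99722048,  1.32439501],
       [ 0.        ,  0.        ,  0.        ,  1.        ]])}
side {'mtx': array([[475.55248212,   0.        , 316.71906772],
       [  0.        , 475.55248212, 238.20514597],
       [  0.        ,   0.        ,   1.        ]]), 'dist_coeffs': array([-0.01162415,  0.        ,  0.        ,  0.        ,  0.        ]), 'extrinsics': array([[-0.99881963, -0.04772902, -0.00901631,  0.62545308],
       [-0.01999651,  0.57320987, -0.81916457,  0.14377184],
       [ 0.04426616, -0.81801735, -0.57348768,  1.24169626],
       [ 0.        ,  0.        ,  0.        ,  1.        ]])}
```

View pics/top0.png

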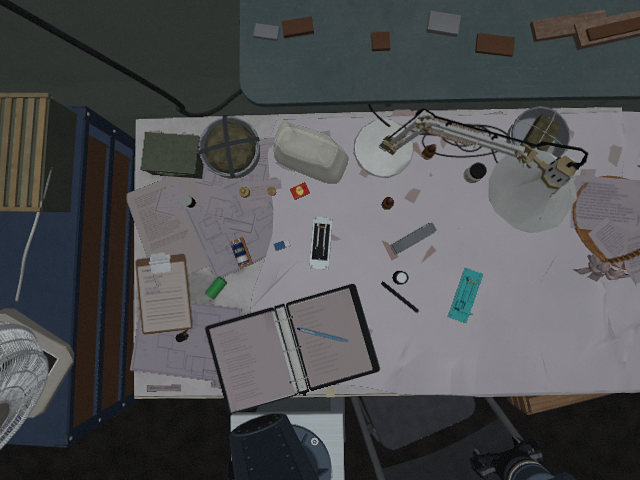

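View pics/side0.png

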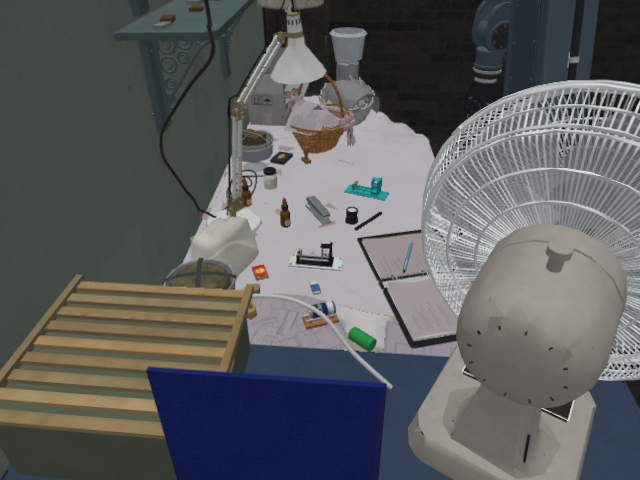

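The top view shows three cell or holder candidates besides the target pair:
- A blue and white cell on a wooden rest at about (240,250).
- A green cell lying loose at (216,288), which is the decoy.
- An aluminium holder with a black insert at (320,243), which is the one meant.
- A teal holder at (464,295), which is the decoy.

The eraser at (281,245) and the matchbox at (300,191) are near the path. I'll confirm the cell and holder in one enlarged crop.

```bash
python3 - <<'E'
import cv2,numpy as np
t=np.load("top0.npz")["p"];s=np.load("side0.npz")["p"]
a=cv2.resize(t[205:280,215:345],(780,450),interpolation=cv2.INTER_CUBIC)
b=cv2.resize(s[235:335,285:355],None,fx=6,fy=6,interpolation=cv2.INTER_CUBIC)
cv2.imwrite("pics/c_top.png",a[...,::-1]);cv2.imwrite("pics/c_side.png",b[...,::-1])
E
```

```text
(no output)
```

View pics/c_top.png

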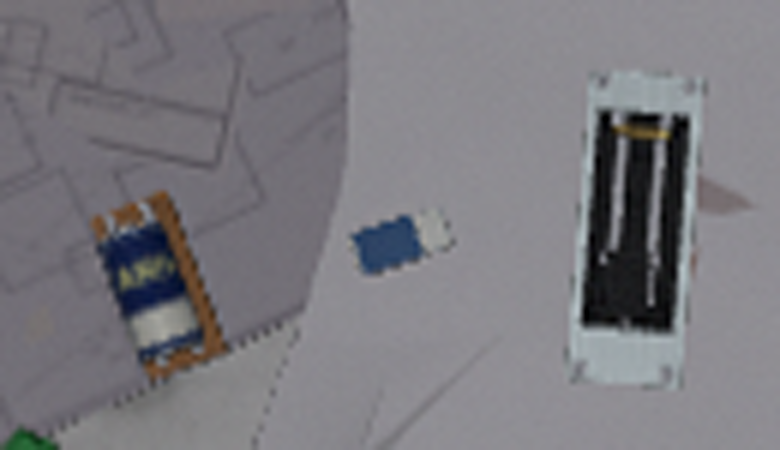

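View pics/c_side.png

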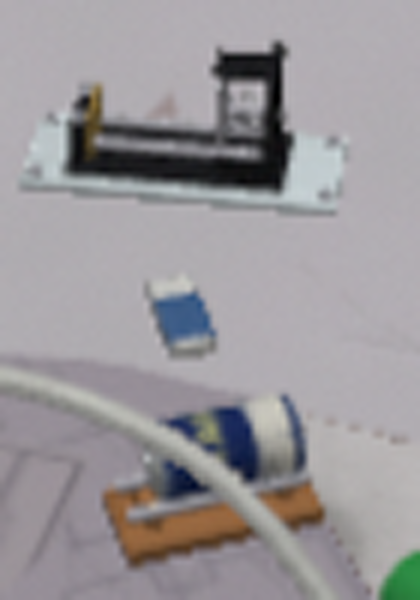

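```bash
cat > h.py <<'E'
import cv2,numpy as np
from workcell import manip, eyes
from scipy.spatial.transform import Rotation as R
def ray(n,uv):
    c=eyes.camera_info(n); K,D,E=c["mtx"],c["dist_coeffs"],c["extrinsics"]
    q=cv2.undistortPoints(np.float64(uv).reshape(-1,1,2),K,D).reshape(-1,2)
    d=np.c_[q,np.ones(len(q))]@E[:3,:3]; return -E[:3,:3].T@E[:3,3], d
def onz(n,uv,z):
    o,d=ray(n,uv); return o+d*((z-o[2])/d[:,2])[:,None]
def proj(n,P):
    c=eyes.camera_info(n);E=c["extrinsics"]
    return cv2.projectPoints(np.float64(P).reshape(-1,1,3),cv2.Rodrigues(E[:3,:3])[0],E[:3,3],c["mtx"],c["dist_coeffs"])[0].reshape(-1,2)
def big(m):
    n,l,s,_=cv2.connectedComponentsWithStats(m.astype(np.uint8)); return l==1+np.argmax(s[1:,4])
E
python3 - <<'E'
from h import *
p=np.load("top0.npz")["p"].astype(int);h=cv2.cvtColor(p.astype(np.uint8),cv2.COLOR_RGB2HSV).astype(int)
def sub(m,x0,y0,x1,y1):
    o=np.zeros(m.shape,bool);o[y0:y1,x0:x1]=m[y0:y1,x0:x1];return o
print("samples alu",p[220,318],p[265,318],"table",p[240,345],"black",p[245,320],"white band",p[259,243],"blue",p[243,237],"wood",p[250,248])
r,g,b=p[...,0],p[...,1],p[...,2]
al=sub((g-r>2)&(g>140),305,210,340,275)
blk=sub((p.max(2)<60),305,210,340,275)
m=big(cv2.morphologyEx((al|blk).astype(np.uint8),cv2.MORPH_CLOSE,np.ones((3,3))))
cs,_=cv2.findContours(m.astype(np.uint8),0,1);c=max(cs,key=cv2.contourArea)
rect=cv2.minAreaRect(c);print("holder",rect,m.sum())
pts=onz("top",cv2.boxPoints(rect),0.008);print(pts.round(4))
w=onz("top",np.argwhere(m)[:,::-1],0.008)[:,:2];print("centroid",w.mean(0), "ext")
u,s,vt=np.linalg.svd(w-w.mean(0),full_matrices=False);print("axis",vt[0],np.sqrt(12)*s/np.sqrt(len(w)))
br=sub((r-b>40)&(h[...,1]>100),310,218,335,235);print("brass",br.sum(),onz("top",np.argwhere(br)[:,::-1],0.0375).mean(0),np.argwhere(br)[:,::-1].mean(0))
# cell
bl=sub((b-r>30),225,232,255,270);wh=sub((p.min(2)>120)&(abs(r-b)<40),228,235,252,268)
print("blue",bl.sum())
cv2.imwrite("pics/m.png",cv2.resize(np.dstack([bl*255,al*255,(blk|br)*255]).astype(np.uint8)[205:280,215:345],(780,450),interpolation=0))
E
```

```text
samples alu [148 159 162] [159 169 173] table [139 137 143] black [28 29 31] white band [150 150 144] blue [ 79  89 111] wood [109 107 115]
holder ((320.3406677246094, 242.68479919433594), (18.941064834594727, 51.62882995605469), 4.513988018035889) 958
[[ 0.562  -0.0736  0.008 ]
 [ 0.7094 -0.088   0.008 ]
 [ 0.7038 -0.1422  0.008 ]
 [ 0.5567 -0.1273  0.008 ]]
centroid [ 0.63156892 -0.10802458] ext
axis [-0.99383505  0.11086881] [0.14678834 0.05405047]
brass 9 [ 0.67553059 -0.11397774  0.0375    ] [322.         226.77777778]
blue 90
```

View pics/m.png

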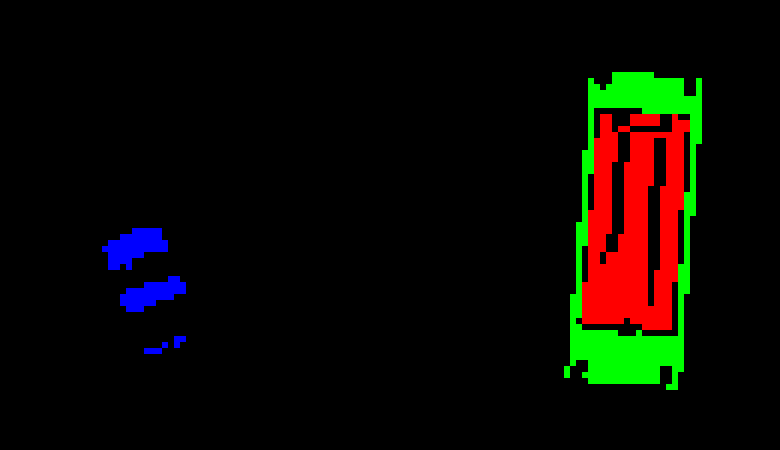

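```bash
cat >> h.py <<'E'
def cloud(n,d):
    v,u=np.indices(d.shape); uv=np.c_[u.ravel(),v.ravel()]
    o,dr=ray(n,uv); return (o+dr*d.ravel()[:,None]).reshape(*d.shape,3)
E
python3 - <<'E'
from h import *
p=np.load("top0.npz")["p"].astype(int); C=cloud("top",np.load("top0.npz")["d"]); S=cloud("side",np.load("side0.npz")["d"])
t=C[200:212,330:345,2];print("table z top",t.mean(),t.std())
r,g,b=p[...,0],p[...,1],p[...,2]
m=((g-r>2)&(g>140))|(p.max(2)<60)
L=[];Rr=[]
for v in range(222,264):
    us=[u for u in range(305,340) if m[v,u]]
    L.append((min(us)-.5,v));Rr.append((max(us)+.5,v))
for e in(L,Rr):
    w=onz("top",e,.008); f=cv2.fitLine(np.float32(w[:,:2]),cv2.DIST_HUBER,0,.001,.001).ravel();f=f*np.sign(f[0]) if 0 else f
    print("edge",f,"yaw",np.degrees(np.arctan(f[1]/f[0])),"y at x=.633",f[3]+(0.633-f[2])*f[1]/f[0])
# end edges
for c0 in range(316,326):
    vs=[v for v in range(210,275) if m[v,c0]];a=onz("top",[(c0,min(vs)-.5),(c0,max(vs)+.5)],.008);print(c0,a[:,:2].round(4).tolist())
# cell
sel=C[225:275,222:262];k=sel[...,2]>.03;q=sel[k];print("cell",k.sum(),q.mean(0),q[:,2].max())
k=S[295:335,290:350,2]; 
for n,X in(("top",C[200:285,300:345].reshape(-1,3)),("side",S[235:275,280:350].reshape(-1,3))):
    a=np.radians(-6);h=(X-[.633,-.108,0]);x=h[:,0]*np.cos(a)+h[:,1]*np.sin(a);y=-h[:,0]*np.sin(a)+h[:,1]*np.cos(a);z=h[:,2]
    k=(abs(x)<.09)&(abs(y)<.035)&(z>.03);o=np.argsort(x[k]);print(n,(1000*np.c_[x,y,z][k][o]).round(0).astype(int).tolist())
E
```

```text
table z top 0.017728177429939655 0.14281262069934486
edge [ 0.99489325 -0.10093298  0.632158   -0.08071828] yaw -5.792897 y at x=.633 -0.08080371
edge [ 0.99469864 -0.10283279  0.6326945  -0.13507889] yaw -5.9023185 y at x=.633 -0.13511048
316 [[0.7026, -0.0967], [0.5592, -0.0939]]
317 [[0.7083, -0.0997], [0.5592, -0.0967]]
318 [[0.7082, -0.1026], [0.5591, -0.0996]]
319 [[0.7081, -0.1055], [0.5591, -0.1024]]
320 [[0.7081, -0.1083], [0.559, -0.1053]]
321 [[0.708, -0.1112], [0.5589, -0.1081]]
322 [[0.7079, -0.1141], [0.5589, -0.111]]
323 [[0.7079, -0.117], [0.5588, -0.1138]]
324 [[0.7049, -0.1198], [0.5588, -0.1167]]
325 [[0.7049, -0.1227], [0.5672, -0.1197]]
cell 280 [0.60281357 0.10300223 0.12389079] 1.364772936028369
top [[-48, 2, 40], [-48, -1, 40], [-45, 2, 36], [-45, -1, 44], [-45, -4, 53], [-45, -6, 56], [-45, -9, 64], [-45, -12, 68], [-45, 18, 68], [-45, -15, 66], [-44, -18, 64], [-44, 15, 62], [-44, 13, 66], [-44, 10, 66], [-44, -20, 51], [-44, 7, 65], [-43, 4, 66], [-43, 2, 66], [-43, -1, 68], [-43, -4, 67], [-43, -6, 65], [-42, -9, 60], [-42, -12, 65], [-42, -15, 65], [-42, 
[... 3639 characters left out ...]
, [-17, 2, 64], [-17, -1, 66], [-17, 18, 35], [-17, 18, 31], [-17, 17, 45], [-17, 17, 41], [-17, 16, 54], [-17, 16, 57], [-16, 16, 47], [-16, 15, 36], [-16, 14, 49], [-16, 13, 59], [-16, 10, 63], [-16, 9, 59], [-15, 6, 64], [-15, 4, 66], [-13, -6, 62], [-13, -7, 65], [-13, 11, 64], [-13, 10, 66], [44, 12, 34], [44, -7, 35], [45, -8, 30], [45, 6, 37], [45, 5, 33], [45, -12, 34], [46, 16, 34], [46, -1, 35], [47, 11, 34], [47, -5, 36], [47, 24, 32], [48, 2, 33], [49, 16, 33], [49, 14, 35], [49, -2, 34], [50, -9, 36], [51, -10, 31], [51, 20, 32], [51, 4, 31], [51, 18, 34], [51, 16, 37], [51, 1, 33], [52, -4, 32], [53, -7, 33], [53, 7, 34], [54, -11, 34], [54, 16, 33], [55, -1, 31], [55, 13, 34]]
```

```bash
python3 - <<'E'
from h import *
p=np.load("top0.npz")["p"].astype(int); C=cloud("top",np.load("top0.npz")["d"]);S=cloud("side",np.load("side0.npz")["d"])
r,g,b=p[...,0],p[...,1],p[...,2]
def fit(w,name):
    c=w[:,:2].mean(0);u,s,vt=np.linalg.svd(w[:,:2]-c,full_matrices=False);a=vt[0]*np.sign(vt[0,0]);t=(w[:,:2]-c)@a;n=(w[:,:2]-c)@[-a[1],a[0]]
    print(name,len(w),"c",c,"yaw",np.degrees(np.arctan2(a[1],a[0])),"along",np.percentile(t,[0,2,98,100]).round(4),"across",np.percentile(n,[0,2,98,100]).round(4),"mid",(c+a*(t.min()+t.max())/2).round(4))
X=C[225:275,222:262];k=(X[...,2]>.036)&(X[...,2]<.07);print(k.sum());
n,l,st,_=cv2.connectedComponentsWithStats(k.astype(np.uint8));i=1+np.argmax(st[1:,4]);kk=l==i
uv=np.argwhere(kk)[:,::-1]+[222,225];print("z",np.sort(X[kk][:,2])[-20:].mean())
fit(onz("top",uv,.0365),"cell depthmask"); 
# cell pixels by colour: not wood, not table
for v in range(234,272): print(v," ".join("%3d,%3d,%3d"%tuple(p[v,u]) if 0 else ("B" if b[v,u]-r[v,u]>18 and p[v,u].sum()<330 else "W" if p[v,u].min()>140 else "o" if r[v,u]-b[v,u]>25 else "#" if kk[v-225,u-222] else ".") for u in range(226,258)))
Xs=S[290:340,280:350].reshape(-1,3);ks=(Xs[:,2]>.036)&(Xs[:,2]<.07)&(abs(Xs[:,0]-.6)<.08)&(abs(Xs[:,1]-.12)<.06);print("side",Xs[ks].mean(0));fit(Xs[ks],"side")
print(R.from_quat(manip.state()["ee_rot"]).as_matrix().round(3))
E
```

```text
258
z 0.056645293785770864
cell depthmask 258 c [0.60634713 0.12007941] yaw 20.123075883126777 along [-0.031  -0.0296  0.0302  0.032 ] across [-0.0169 -0.0156  0.0158  0.0165] mid [0.6068 0.1202]
234 . . . . . . . . . . . . . . . . . . . . . . . . . . . . . . . .
235 . . . . . . . . . . . . . . . . . . . . . . . . . . . . . . . .
236 . . . . . . . . . . . . . . . . . . . . . . . . . . . . . . . .
237 . . . . . . . . . . . . . . . o o . . . . . . . . . . . . . . .
238 . . . . . . . . . . . . . . o o o . . . . . . . . . . . . . . .
239 . . . . . . . . . . o o . . o o o o . . . . . . . . . . . . . .
240 . . . . . . . o o o o o o . . o o o . . . . . . . . . . . . . .
241 . . . . o o . . o o o o o . . o o o o . . . . . . . . . . . . .
242 . . . . o o o . . o . # o B B # o o o . . . . . . . . . . . . .
243 . . . . . o o . . # B B B B B B . o o . . . . . . . . . . . . .
244 . . . . . o . # B B B B B B B B B o o o . . . . . . . . . . . .
245 . . . . . # B B B B B B B B B B B o o o . . . . . . . . . . . .
246 . . . . . B B B B B B B B B B B B # o o . . . . . . . . . . . .
247 . . . . . # B B 
[... 1251 characters left out ...]
 . . . . . . . . . .
266 . . . . . . . . . . . . . o o o o o o . . . . . . . . . . . . .
267 . . . . . . . . . . . . . . o o o . . . . . . . . . . . . . . .
268 . . . . . . . . . . . . . . . . . . . . . . . . . . . . . . . .
269 . . . . . . . . . . . . . . . . . . . . . . . . . . . . . . . .
270 . . . . . . . . . . . . . . . . . . . . . . . . . . . . . . . .
271 . . . . . . . . . . . . . . . . . . . . . . . . . . . . . . . .
side [0.60305183 0.12671132 0.04682813]
side 226 c [0.60305183 0.12671132] yaw 19.300787228905065 along [-0.027  -0.0254  0.0336  0.0362] across [-0.0194 -0.0157  0.0105  0.013 ] mid [0.6074 0.1282]
[[ 0.265 -0.964 -0.   ]
 [-0.964 -0.265  0.001]
 [-0.001  0.    -1.   ]]
```

```bash
cat >> h.py <<'E'
B=np.array([[0,-1,0],[-1,0,0],[0,0,-1.]])
def tool(yaw,tilt=0): return R.from_euler("z",yaw,degrees=True)*R.from_matrix(B)*R.from_euler("x",tilt,degrees=True)
def rows(pos,rot,n,start=None):
    s=manip.state(); P,Q=start or (s["eef_pos"],R.from_quat(s["ee_rot"])); P=np.array(P); out=[]
    for i in range(n,0,-1):
        d=np.round(Q.inv().apply((np.array(pos)-P)/i)*100,2); w=np.round((R.from_rotvec((Q.inv()*rot).as_rotvec()/i)).as_rotvec(degrees=True),1)
        P=P+Q.apply(d/100); Q=Q*R.from_rotvec(w,degrees=True); out.append("%g %g %g %g %g %g"%(*(d+0),*(w+0)))
    print("; ".join(out)," -> ",P.round(4)); return P,Q
E
python3 -c "
from h import *
a=rows((.35,-.19,.2),tool(20),7);a=rows((.606,.12,.12),tool(20),8,a);a=rows((.606,.12,.016),tool(20),5,a)"
```

```text
-3.55 -4.1 0.44 0 0 -0.7; -3.5 -4.15 0.44 0 0 -0.7; -3.45 -4.19 0.45 0 0 -0.7; -3.4 -4.23 0.44 0 0 -0.6; -3.36 -4.27 0.45 0 0 -0.7; -3.31 -4.31 0.44 0 0 -0.6; -3.26 -4.34 0.45 0 0.1 -0.7  ->  [ 0.35 -0.19  0.2 ]
-2.54 -4.33 1 0 0 0; -2.54 -4.33 1 0 0 0; -2.55 -4.33 1 0 0 0; -2.54 -4.34 1 0 0 0; -2.55 -4.33 1 0 0 0; -2.54 -4.34 1 0 0 0; -2.55 -4.33 1 0 0 0; -2.54 -4.34 0.99 0 0 0  ->  [0.606 0.12  0.12 ]
0 0 2.08 0 0 0; 0 0 2.08 0 0 0; 0 0 2.08 0 0 0; 0 0 2.08 0 0 0; -0.01 0 2.08 0 0 0  ->  [0.606 0.12  0.016]
```

Call:
move_arm(motion="-3.4 -4.2 0.45 0 0 -0.7; -3.4 -4.2 0.45 0 0 -0.7; -3.4 -4.2 0.45 0 0 -0.7; -3.4 -4.2 0.45 0 0 -0.7; -3.4 -4.2 0.45 0 0 -0.7; -3.4 -4.2 0.45 0 0 -0.6; -3.4 -4.2 0.45 0 0 -0.6; 0 0 0 0 0 0", hand=7, squeeze=50)

```text
time_s: 1.1
eef_pos: [0.3491, -0.1883, 0.1994]
ee_rot: [0.821, -0.571, -0.0, -0.0]
wrist_force: [-0.6, -0.7, 0.2]
grip_width: 0.819
```

```bash
python3 -c "
from h import *
a=rows((.606,.12,.12),tool(20),8)"
```

```text
-2.49 -4.35 0.99 0 0 0; -2.49 -4.35 1 0 0 0.1; -2.5 -4.35 0.99 0 0 0; -2.5 -4.35 1 0 0 0.1; -2.51 -4.34 0.99 0 0 0; -2.51 -4.34 1 0 0 0.1; -2.52 -4.34 0.99 0 0 0; -2.51 -4.34 1 0 0.1 0.1  ->  [0.606 0.12  0.12 ]
```

Call:
move_arm(motion="-2.5 -4.35 1 0 0 0; -2.5 -4.35 1 0 0 0; -2.5 -4.35 1 0 0 0; -2.5 -4.35 1 0 0 0; -2.5 -4.35 1 0 0 0; -2.5 -4.35 1 0 0 0; -2.5 -4.35 1 0 0 0; -2.5 -4.35 1 0 0 0.4")

```text
time_s: 2.1
eef_pos: [0.6075, 0.116, 0.1192]
ee_rot: [0.817, -0.577, -0.0, 0.0]
wrist_force: [-0.1, -1.4, 0.4]
grip_width: 0.821
```

Call:
move_arm(motion="0 0 0 0 0 0")

```text
time_s: 2.22
eef_pos: [0.6078, 0.1172, 0.1179]
ee_rot: [0.818, -0.575, -0.001, 0.0]
wrist_force: [-1.3, -0.4, 0.6]
grip_width: 0.82
```

```bash
python3 - <<'E'
from h import *
for n in("top","side"):
    p,d=eyes.get_image(n);np.savez(n+"1.npz",p=p,d=d)
    c=proj(n,[[.606,.12,.04]])[0].astype(int);print(c)
    k=cv2.resize(p[c[1]-60:c[1]+40,c[0]-40:c[0]+40],None,fx=5,fy=5,interpolation=cv2.INTER_CUBIC)
    globals()[n]=k
cv2.imwrite("pics/v1.png",np.hstack([top,side])[...,::-1]);s=manip.state();print(s["time_s"],s["eef_pos"])
a=rows((.606,.12,.016),tool(20),5)
E
```

```text
[239 253]
[322 307]
2.325 [0.60610256 0.11514671 0.11899509]
-0.09 -0.03 2.06 0 0 -0.1; -0.09 -0.04 2.06 0 0 -0.1; -0.09 -0.03 2.06 0 0 -0.1; -0.09 -0.04 2.06 0.1 0 0; -0.1 -0.03 2.06 0 0 -0.1  ->  [0.606 0.12  0.016]
```

View pics/v1.png

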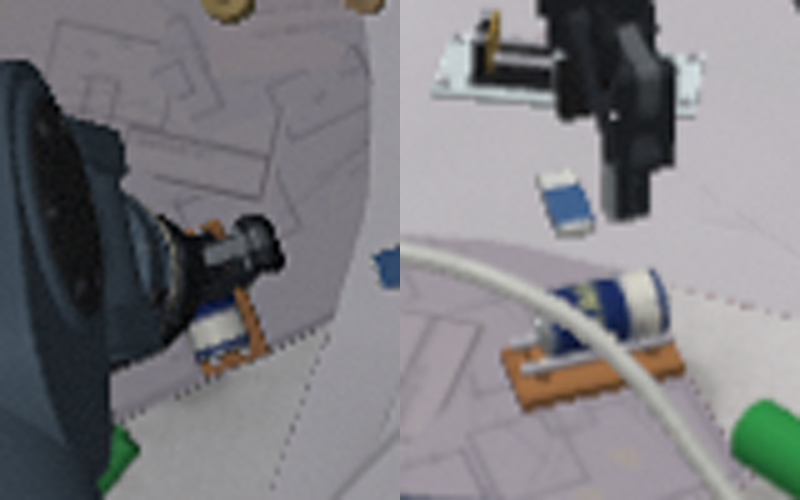

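```bash
cat >> h.py <<'E'
def avg(n=6):
    S=[]
    for _ in range(n):
        eyes.get_image("top"); S.append(manip.state())
    P=np.array([s["eef_pos"] for s in S]);F=np.array([s["wrist_force"] for s in S]);Q=R.from_quat([s["ee_rot"] for s in S]).mean()
    print("t",S[-1]["time_s"],"P",P.mean(0).round(4),"sd",P.std(0).round(4),"F",F.mean(0).round(2),"sd",F.std(0).round(2),"w",S[-1]["grip_width"])
    return P.mean(0),Q,F.mean(0)
E
python3 - <<'E'
from h import *
a=avg(); rows((.606,.12,.016),tool(20),5,a[:2])
E
```

```text
t 2.625 P [0.6061 0.1148 0.1201] sd [0.0001 0.0001 0.0003] F [-0.13 -0.01  0.3 ] sd [0.13 0.43 0.57] w 0.8214938529226314
-0.1 -0.03 2.08 0 0 -0.1; -0.1 -0.04 2.08 0 0 -0.1; -0.1 -0.03 2.08 0 0 -0.1; -0.1 -0.04 2.09 0 0 -0.1; -0.1 -0.03 2.08 0 0 0  ->  [0.606 0.12  0.016]
```

Call:
move_arm(motion="-0.1 -0.03 2.08 0 0 -0.1; -0.1 -0.03 2.08 0 0 -0.1; -0.1 -0.03 2.08 0 0 -0.1; -0.1 -0.04 2.08 0 0 -0.1; -0.1 -0.04 2.08 0 0 0; 0 0 0 0 0 0")

```text
time_s: 3.38
eef_pos: [0.6051, 0.1207, 0.0149]
ee_rot: [0.819, -0.573, -0.001, 0.001]
wrist_force: [-0.7, 0.2, 0.3]
grip_width: 0.822
```

Call:
move_arm(motion="0 0 0 0 0 0; 0 0 0 0 0 0; 0 0 0 0 0 0; 0 0 0 0 0 0; 0 0 0 0 0 0; 0 0 0 0 0 0", hand=2.5, squeeze=60)

```text
time_s: 4.12
eef_pos: [0.6077, 0.1201, 0.0175]
ee_rot: [0.819, -0.574, 0.002, -0.0]
wrist_force: [0.9, -5.3, 5.1]
grip_width: 0.366
```

```bash
python3 - <<'E'
from h import *
a=avg(4); print(a[1].as_euler("zyx",degrees=True))
E
```

```text
t 4.325 P [0.6077 0.1202 0.0175] sd [0. 0. 0.] F [ 1.04 -5.34  5.24] sd [0.4  0.68 0.35] w 0.36925672114516794
[ 70.01254947   0.1864045  179.90761487]
```

Call:
move_arm(motion="0 0 -0.3 0 0 0; 0 0 -1 0 0 0; 0 0 -1.7 0 0 0; 0 0 -2 0 0 0; 0 0 -2 0 0 0; 0 0 -2 0 0 0; 0 0 -1 0 0 0; 0 0 0 0 0 0")

```text
time_s: 5.32
eef_pos: [0.6068, 0.1214, 0.1169]
ee_rot: [0.819, -0.573, 0.001, -0.001]
wrist_force: [0.0, 0.2, -1.8]
grip_width: 0.366
```

```bash
python3 - <<'E'
from h import *
a=avg(6)
for n in("top","side"):
    p,d=eyes.get_image(n);np.savez(n+"2.npz",p=p,d=d)
    c=proj(n,[a[0]])[0].astype(int);print(c)
    k=cv2.resize(p[c[1]-50:c[1]+50,c[0]-40:c[0]+40],None,fx=5,fy=5,interpolation=cv2.INTER_CUBIC)
    globals()[n]=k
cv2.imwrite("pics/v2.png",np.hstack([top,side])[...,::-1])
E
```

```text
t 5.625 P [0.606  0.1212 0.1153] sd [0.0002 0.0001 0.0004] F [-0.26 -0.14 -1.56] sd [0.42 0.36 0.39] w 0.3608154368525035
[233 252]
[322 284]
```

View pics/v2.png

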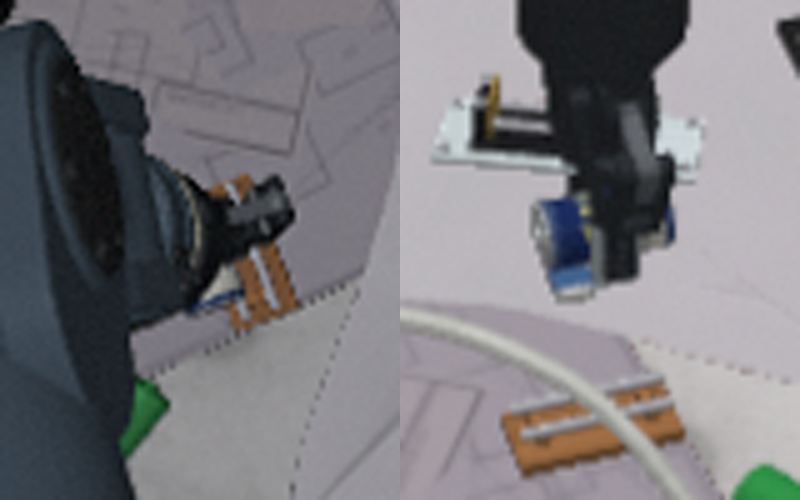

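```bash
cat >> h.py <<'E'
from scipy.optimize import least_squares
def cellfit(tag,a):
    """cell axis in tool frame from side-camera points of the blue/white cell"""
    z=np.load("side%s.npz"%tag);C=cloud("side",z["d"]);p=z["p"].astype(int)
    T=a[1].inv().apply((C-a[0]).reshape(-1,3)).reshape(C.shape)
    k=(abs(T[...,0])<.03)&(abs(T[...,1])<.04)&(abs(T[...,2]+.0187)<.03)
    col=(p[...,2]-p[...,0]>18)|(p.min(2)>95)|(p[...,0]-p[...,2]>15)
    q=T[k&col&(abs(T[...,1])>.012)]
    def f(x): # axis point (x,z) at y=0 and slopes
        dx=q[:,0]-x[0]-x[2]*q[:,1];dz=q[:,2]-x[1]-x[3]*q[:,1];return np.hypot(dx,dz)-.0165
    r=least_squares(f,[0,-.0187,0,0],loss="soft_l1",f_scale=.002)
    print("n",len(q),"axis x,z mm",(r.x[:2]*1e3).round(2),"slopes deg",np.degrees(r.x[2:]).round(2),"rms",np.sqrt(np.mean(f(r.x)**2)),"y pct",np.percentile(q[:,1],[0,3,50,97,100]).round(4));return r.x
E
python3 - <<'E'
from h import *
cellfit("2",(np.array([.606,.1212,.1153]),tool(20)))
E
```

```text
n 184 axis x,z mm [ -0.35 -18.09] slopes deg [ 0.03 -1.68] rms 0.004141647574692521 y pct [-0.0344 -0.0323 -0.0209  0.027   0.0294]
```

```bash
cat >> h.py <<'E'
O=np.array([.6435,-.109,0]);YAW=-5.85;ZC=-.0185
def bay(P): return R.from_euler("z",-YAW,degrees=True).apply(np.array(P)-O)*1e3
def M2tcp(M,t): # cell centre in bay mm, tilt deg -> tcp pose
    r=tool(YAW,t); return O+R.from_euler("z",YAW,degrees=True).apply(np.array(M)/1e3)-r.apply([0,0,ZC]), r
def tell(a):
    M=bay(a[0]+a[1].apply([0,0,ZC])); d=R.from_euler("z",-YAW,degrees=True).apply(a[1].apply([0,-1,0])); t=np.arcsin(d[2])
    F=M-31*d; n=np.array([-np.sin(t),0,np.cos(t)]); print("M",M.round(1),"tilt",np.degrees(t).round(1),"yawerr",np.degrees(np.arctan2(d[1],d[0])).round(2),"topcorner",(F+16.5*n).round(1),"botcorner",(F-16.5*n).round(1),"shoulder",(F+58*d-16.5*n).round(1),"nub",(F+62*d-5*n).round(1),"bayF",R.from_euler("z",-YAW,degrees=True).apply(a[2]).round(2) if len(a)>2 else "")
E
python3 - <<'E'
from h import *
a=rows(*M2tcp((18,0,112),25),8,(np.array([.606,.1212,.1153]),tool(20)))
tell(a);rows(*M2tcp((18,0,52),25),8,a)
E
```

```text
3.01 0.25 0.25 3.1 0.7 3.2; 3.01 0.1 0.28 3.1 0.7 3.2; 3.01 -0.05 0.31 3.1 0.7 3.2; 3 -0.2 0.36 3.1 0.7 3.2; 2.98 -0.35 0.41 3 0.7 3.2; 2.95 -0.49 0.47 3.1 0.7 3.1; 2.91 -0.62 0.53 3 0.7 3.2; 2.86 -0.76 0.6 3.1 0.7 3.1  ->  [ 0.6692 -0.1116  0.0953]
M [ 18.   0. 112.] tilt 25.0 yawerr 0.02 topcorner [-17.1  -0.  113.9] botcorner [-3.1 -0.  84. ] shoulder [ 49.4   0.  108.5] nub [ 48.2   0.  120.6] bayF 
0 0.32 0.68 0 0 0; 0 0.32 0.68 0 0 0; 0 0.32 0.68 0 0 0; 0 0.32 0.68 0 0 0; 0 0.31 0.68 0 0 0; 0 0.32 0.68 0 0 0; 0 0.31 0.68 0 0 0; 0 0.32 0.68 0 0 0  ->  [ 0.6692 -0.1116  0.0352]
```

Call:
move_arm(motion="3 0.25 0.25 3.1 0.7 3.2; 3 0.1 0.3 3.1 0.7 3.2; 3 -0.05 0.3 3.1 0.7 3.2; 3 -0.2 0.35 3.1 0.7 3.2; 3 -0.35 0.4 3 0.7 3.2; 2.95 -0.5 0.5 3.1 0.7 3.1; 2.9 -0.6 0.5 3 0.7 3.2; 2.9 -0.75 0.6 3.1 0.7 3.1")

```text
time_s: 6.72
eef_pos: [0.6693, -0.1127, 0.0957]
ee_rot: [-0.654, 0.725, -0.161, 0.146]
wrist_force: [0.3, -0.1, -0.9]
grip_width: 0.367
```

```bash
python3 - <<'E'
from h import *
avg(4);a=avg(6);tell(a)
for n in("top","side"):
    p,d=eyes.get_image(n);np.savez(n+"3.npz",p=p,d=d)
    c=proj(n,[a[0]])[0].astype(int)
    k=cv2.resize(p[c[1]-50:c[1]+50,c[0]-40:c[0]+40],None,fx=5,fy=5,interpolation=cv2.INTER_CUBIC)
    globals()[n]=k
cv2.imwrite("pics/v3.png",np.hstack([top,side])[...,::-1])
cellfit("3",a)
E
```

```text
t 6.925 P [ 0.6686 -0.1135  0.095 ] sd [0.0003 0.0013 0.0002] F [-0.29 -0.3  -1.45] sd [0.46 0.82 0.21] w 0.3728685129163758
t 7.225 P [ 0.6696 -0.111   0.0959] sd [0.0002 0.0002 0.0001] F [ 0.08 -0.12 -0.92] sd [0.21 0.42 0.75] w 0.3663593976944537
M [ 18.3   0.6 112.7] tilt 25.0 yawerr 0.13 topcorner [-16.8   0.5 114.5] botcorner [-2.8  0.5 84.6] shoulder [ 49.8   0.6 109.1] nub [ 48.5   0.7 121.3] bayF [ 0.09 -0.11 -0.92]
n 143 axis x,z mm [ -1.26 -17.33] slopes deg [-0.98 -0.53] rms 0.003544311225679425 y pct [-0.0329 -0.0304 -0.0161  0.0291  0.0306]
```

View pics/v3.png

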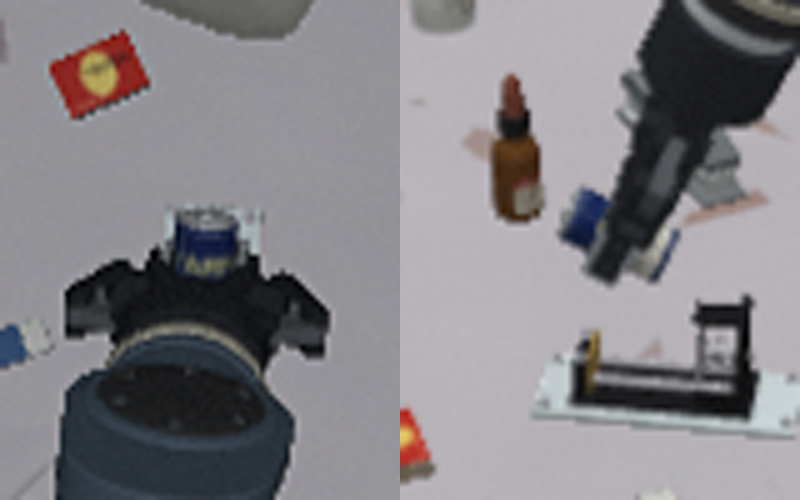

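```bash
python3 - <<'E'
from h import *
s=manip.state();P=np.array([.6696,-.111,.0959]);Q=R.from_quat(s["ee_rot"])
a=rows(*M2tcp((18,0,52),25),8,(P,Q))
E
```

```text
0.01 0.32 0.69 0 0 0; 0.01 0.33 0.68 0 0 0; 0.01 0.32 0.69 0 0 0; 0.01 0.33 0.68 0 0 0; 0.01 0.32 0.69 0 0 0; 0.01 0.33 0.68 0 0 0; 0.01 0.32 0.69 0 0 0.1; 0 0.33 0.68 0 0.1 0  ->  [ 0.6691 -0.1116  0.0352]
```

Call:
move_arm(motion="0.01 0.35 0.75 0 0 0; 0.01 0.35 0.75 0 0 0; 0.01 0.35 0.75 0 0 0; 0.01 0.35 0.75 0 0 0; 0.01 0.35 0.75 0 0 0; 0.01 0.35 0.75 0 0 0; 0.01 0.25 0.5 0 0 0; 0 0.25 0.5 0 0 0")

```text
time_s: 8.32
eef_pos: [0.669, -0.1124, 0.0346]
ee_rot: [-0.655, 0.724, -0.16, 0.145]
wrist_force: [0.2, 0.0, -1.2]
grip_width: 0.362
```

```bash
python3 - <<'E'
from h import *
avg(3);a=avg(5);tell(a)
for n in("top","side"):
    p,d=eyes.get_image(n);np.savez(n+"4.npz",p=p,d=d)
p=p;c=proj("side",[a[0]])[0].astype(int)
cv2.imwrite("pics/v4.png",cv2.resize(p[c[1]-45:c[1]+25,c[0]-50:c[0]+50],None,fx=8,fy=8,interpolation=cv2.INTER_CUBIC)[...,::-1])
cellfit("4",a)
E
```

```text
t 8.475 P [ 0.6687 -0.1123  0.0342] sd [0.0001 0.     0.0003] F [ 0.11 -0.21 -1.25] sd [0.63 0.47 0.35] w 0.36717330172312895
t 8.725 P [ 0.6692 -0.1124  0.0352] sd [0.0001 0.     0.0001] F [ 0.01 -0.19 -0.92] sd [0.78 0.6  0.39] w 0.3666553228977961
M [18.1 -0.8 52. ] tilt 25.0 yawerr 0.07 topcorner [-17.   -0.8  53.8] botcorner [-3.  -0.8 23.9] shoulder [49.5 -0.7 48.5] nub [48.3 -0.7 60.6] bayF [ 0.03 -0.18 -0.92]
n 159 axis x,z mm [ -2.19 -15.68] slopes deg [-2.17  2.28] rms 0.005364376890120278 y pct [-0.0314 -0.03   -0.0137  0.0381  0.0398]
```

View pics/v4.png

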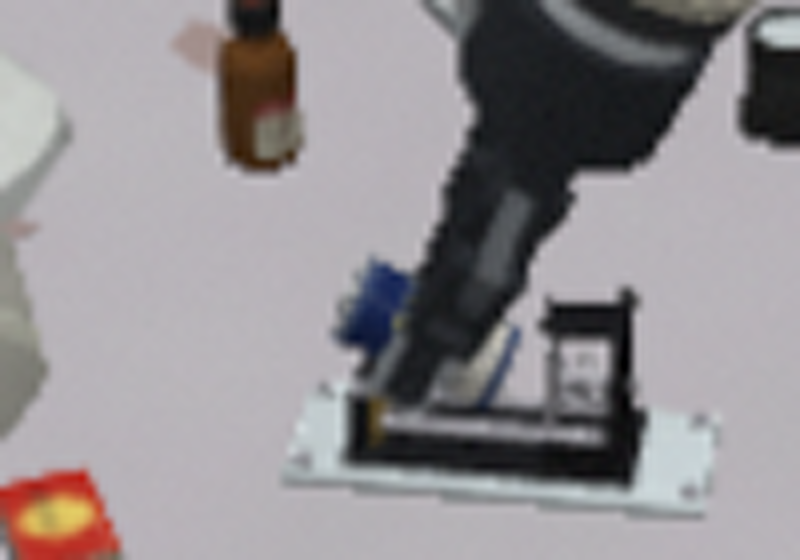

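Call:
move_arm(motion="-0.08 0.2 -0.08 0 0 0; 0 0.2 -0.09 0 0 0; 0 0.2 -0.09 0 0 0; 0 0.15 -0.08 0 0 0; 0 0.15 -0.08 0 0 0; 0 0.1 -0.04 0 0 0; 0 0.1 -0.04 0 0 0; 0 0 0 0 0 0")

```text
time_s: 9.82
eef_pos: [0.6573, -0.1104, 0.035]
ee_rot: [-0.655, 0.724, -0.161, 0.146]
wrist_force: [1.9, -0.2, -1.9]
grip_width: 0.363
```

```bash
python3 - <<'E'
from h import *
a=avg(8);tell(a)
E
```

```text
t 10.225 P [ 0.6573 -0.1104  0.0349] sd [0.0001 0.     0.    ] F [ 1.59 -0.13 -1.21] sd [0.49 0.35 0.52] w 0.3696340397584112
M [ 6.   0.  51.7] tilt 25.0 yawerr 0.07 topcorner [-29.1  -0.   53.5] botcorner [-15.1  -0.   23.6] shoulder [37.4  0.  48.2] nub [36.2  0.  60.3] bayF [ 1.6   0.03 -1.21]
```

Call:
move_arm(motion="0 0.12 -0.056 0 0 0; 0 0.12 -0.056 0 0 0; 0 0.12 -0.056 0 0 0; 0 0.12 -0.056 0 0 0; 0 0.12 -0.056 0 0 0; 0 0 0 0 0 0; 0 0 0 0 0 0")

```text
time_s: 11.1
eef_pos: [0.6512, -0.1098, 0.0352]
ee_rot: [-0.655, 0.724, -0.161, 0.146]
wrist_force: [7.6, -1.5, -3.6]
grip_width: 0.369
```

```bash
python3 - <<'E'
from h import *
a=avg(8);tell(a)
E
```

```text
t 11.5 P [ 0.6513 -0.1098  0.0353] sd [0. 0. 0.] F [ 6.79 -0.32 -3.85] sd [0.37 0.29 0.37] w 0.3724430667359905
M [-0.  0. 52.] tilt 25.1 yawerr 0.07 topcorner [-35.1  -0.   53.8] botcorner [-21.1  -0.   23.9] shoulder [31.4  0.  48.5] nub [30.2  0.1 60.6] bayF [ 6.79  0.38 -3.85]
```

```bash
cat >> h.py <<'E'
def Mof(t,cx,cz):
    r=np.radians(t);d=np.array([np.cos(r),np.sin(r)]);n=np.array([-np.sin(r),np.cos(r)]);m=np.array([cx,cz])-16.5*n+31*d;return m[0],0,m[1]
def tip(a,ts,cx,czs):
    s=a[:2]
    for t,cz in zip(ts,czs):
        s=rows(*M2tcp(Mof(t,cx,cz),t),1,s); tell(s)
    return s
E
python3 - <<'E'
from h import *
s=manip.state();a=(np.array([.6513,-.1098,.0353]),R.from_quat(s["ee_rot"]))
b=rows(*M2tcp(Mof(25,-36.1,53.8),25),1,a);tip(b,[23,21,19,17,15,13,11],-36.1,[53.8]*7)
E
```

```text
0 0.1 -0.03 -0.1 0.1 0.1  ->  [ 0.6503 -0.1097  0.0351]
0 0.12 0.1 -2 0 0  ->  [ 0.6496 -0.1096  0.0337]
M [-1.1  0.  50.8] tilt 23.0 yawerr -0.04 topcorner [-36.1   0.   53.8] botcorner [-23.2   0.   23.5] shoulder [30.2 -0.  46.1] nub [29.4 -0.  58.3] bayF 
0 0.13 0.11 -2 0 0  ->  [ 0.6488 -0.1096  0.0322]
M [-1.3  0.  49.5] tilt 21.0 yawerr -0.04 topcorner [-36.1   0.   53.8] botcorner [-24.3   0.   23. ] shoulder [29.9 -0.  43.8] nub [29.5 -0.  55.9] bayF 
0 0.12 0.1 -2 0 0  ->  [ 0.6481 -0.1095  0.0309]
M [-1.4  0.  48.3] tilt 19.0 yawerr -0.04 topcorner [-36.1   0.   53.9] botcorner [-25.3   0.   22.6] shoulder [29.5 -0.  41.5] nub [29.5 -0.  53.7] bayF 
0 0.13 0.11 -2 0 0  ->  [ 0.6472 -0.1094  0.0294]
M [-1.7  0.  47.1] tilt 17.0 yawerr -0.04 topcorner [-36.1   0.   53.8] botcorner [-26.5   0.   22.2] shoulder [29.  -0.  39.2] nub [29.4 -0.  51.4] bayF 
0 0.12 0.11 -2 0 0  ->  [ 0.6464 -0.1093  0.028 ]
M [-1.9  0.  45.9] tilt 15.0 yawerr -0.04 topcorner [-36.1   0.   53.8] botcorner [-27.5   0.   21.9] shoulder [28.5 -0.  36.9] nub [29.4 -0.  49. ] bayF 
0 0.12 0.1 -2 0 0  ->  [ 0.6455 -0.1092  0.0267]
M [-2.1  0.  44.7] tilt 13.0 yawerr -0.04 topcorner [-36.1   0.   53.8] botcorner [-28.6   0.   21.7] shoulder [27.9 -0.  34.7] nub [29.2 -0.  46.8] bayF 
0 0.13 0.11 -2 0 0  ->  [ 0.6445 -0.1091  0.0253]
M [-2.5  0.  43.5] tilt 11.0 yawerr -0.04 topcorner [-36.1   0.   53.8] botcorner [-29.8   0.   21.4] shoulder [27.1 -0.  32.5] nub [28.9 -0.  44.5] bayF
```

Call:
move_arm(motion="0 0.1 -0.03 0 0 0; 0 0.12 0.1 -2 0 0; 0 0.13 0.11 -2 0 0; 0 0.12 0.1 -2 0 0; 0 0.13 0.11 -2 0 0; 0 0 0 0 0 0")

```text
time_s: 12.25
eef_pos: [0.6481, -0.1094, 0.0294]
ee_rot: [-0.663, 0.733, -0.11, 0.1]
wrist_force: [7.3, -0.8, -3.6]
grip_width: 0.372
```

```bash
python3 - <<'E'
from h import *
a=avg(8);tell(a)
b=tip(a,[15,13,11,9,6.5,4,2,0],-36.1,[53.8]*8)
E
```

```text
t 12.65 P [ 0.6477 -0.1094  0.0294] sd [0.0001 0.     0.    ] F [ 7.66 -0.51 -3.22] sd [0.61 0.49 0.47] w 0.36687132412113665
M [-1.2  0.  47.1] tilt 17.1 yawerr 0.08 topcorner [-35.7  -0.   53.7] botcorner [-26.   -0.   22.2] shoulder [29.4  0.  39.3] nub [29.9  0.1 51.5] bayF [ 7.67  0.28 -3.22]
0 0.17 0.1 -2.1 0.1 0.1  ->  [ 0.6464 -0.1093  0.028 ]
M [-1.9  0.  45.8] tilt 15.0 yawerr -0.03 topcorner [-36.1   0.1  53.7] botcorner [-27.6   0.1  21.9] shoulder [28.4  0.  36.9] nub [29.3  0.  49.1] bayF 
0 0.12 0.1 -2 0 0  ->  [ 0.6455 -0.1092  0.0267]
M [-2.2  0.  44.7] tilt 13.0 yawerr -0.03 topcorner [-36.1   0.1  53.8] botcorner [-28.7   0.1  21.7] shoulder [27.8  0.  34.7] nub [29.1  0.  46.8] bayF 
0 0.13 0.11 -2 0 0  ->  [ 0.6445 -0.1091  0.0253]
M [-2.6  0.  43.5] tilt 11.0 yawerr -0.03 topcorner [-36.2   0.1  53.7] botcorner [-29.8   0.1  21.4] shoulder [27.1  0.  32.5] nub [28.8  0.  44.5] bayF 
0 0.12 0.1 -2 0 0  ->  [ 0.6435 -0.109   0.0241]
M [-2.9  0.  42.4] tilt 9.0 yawerr -0.03 topcorner [-36.1   0.1  53.8] botcorner [-30.9   0.1  21.2] shoulder [26.3  0.  30.3] nub [28.5  0.  42.3] bayF 
0 0.16 0.14 -2.5 0 0  ->  [ 0.6421 -0.1088  0.0225]
M [-3.5  0.  40.9] tilt 6.5 yawerr -0.03 topcorner [-36.2   0.1  53.7] botcorner [-32.4   0.1  20.9] shoulder [25.2  0.  27.5] nub [27.9  0.  39.4] bayF 
0 0.15 0.13 -2.5 0 0  ->  [ 0.6408 -0.1087  0.021 ]
M [-4.   0.  39.5] tilt 4.0 yawerr -0.03 topcorner [-36.1   0.1  53.8] botcorner [-33.8   0.1  20.8] shoulder [24.1  0.  24.9] nub [27.3  0.  36.7] bayF 
0 0.13 0.1 -2 0 0  ->  [ 0.6396 -0.1086  0.0199]
M [-4.6  0.  38.4] tilt 2.0 yawerr -0.03 topcorner [-36.2   0.1  53.8] botcorner [-35.    0.1  20.8] shoulder [23.   0.  22.9] nub [26.6  0.  34.5] bayF 
0 0.12 0.11 -2 0 0  ->  [ 0.6384 -0.1085  0.0188]
M [-5.1  0.  37.3] tilt 0.0 yawerr -0.04 topcorner [-36.1   0.1  53.8] botcorner [-36.1   0.1  20.8] shoulder [21.9  0.  20.8] nub [25.9  0.  32.3] bayF
```

Call:
move_arm(motion="0 0.16 0.1 -2 0 0; 0 0.12 0.1 -2 0 0; 0 0.13 0.11 -2 0 0; 0 0.12 0.1 -2 0 0; 0 0 0 0 0 0")

```text
time_s: 13.28
eef_pos: [0.6442, -0.109, 0.024]
ee_rot: [-0.669, 0.739, -0.059, 0.054]
wrist_force: [7.6, -0.6, -2.8]
grip_width: 0.365
```

```bash
python3 - <<'E'
from h import *
a=avg(8);tell(a)
b=tip(a,[6.5,4,2,0],-36.1,[53.8]*4)
E
```

```text
t 13.675 P [ 0.6438 -0.109   0.0241] sd [0.0001 0.     0.    ] F [ 7.27 -0.35 -2.98] sd [0.46 0.43 0.48] w 0.366737257715212
M [-2.6  0.  42.4] tilt 9.2 yawerr 0.08 topcorner [-35.9  -0.   53.7] botcorner [-30.6  -0.   21.1] shoulder [26.6  0.  30.4] nub [28.8  0.1 42.4] bayF [ 7.27  0.39 -2.98]
0 0.19 0.13 -2.7 0 0.1  ->  [ 0.6422 -0.1088  0.0225]
M [-3.4  0.  40.9] tilt 6.5 yawerr -0.02 topcorner [-36.1   0.   53.8] botcorner [-32.4   0.   21. ] shoulder [25.2  0.  27.5] nub [27.9 -0.  39.4] bayF 
0 0.15 0.13 -2.5 0 0  ->  [ 0.6408 -0.1087  0.021 ]
M [-4.   0.  39.5] tilt 4.0 yawerr -0.02 topcorner [-36.    0.   53.8] botcorner [-33.8   0.   20.9] shoulder [24.1  0.  24.9] nub [27.3  0.  36.7] bayF 
0 0.13 0.11 -2 0 0  ->  [ 0.6396 -0.1086  0.0199]
M [-4.6  0.  38.3] tilt 2.0 yawerr -0.02 topcorner [-36.1   0.   53.8] botcorner [-35.    0.   20.8] shoulder [23.   0.  22.8] nub [26.6  0.  34.4] bayF 
0 0.12 0.1 -2 0 0  ->  [ 0.6384 -0.1085  0.0188]
M [-5.1  0.  37.3] tilt -0.0 yawerr -0.01 topcorner [-36.1   0.   53.8] botcorner [-36.1   0.   20.8] shoulder [21.9  0.  20.8] nub [25.9  0.  32.3] bayF
```

Call:
move_arm(motion="0 0.18 0.13 -2.7 0 0; 0 0.15 0.13 -2.5 0 0; 0 0.13 0.11 -2 0 0; 0 0.12 0.1 -2 0 0; 0 0 0 0 0 0")

```text
time_s: 14.3
eef_pos: [0.6394, -0.1086, 0.0189]
ee_rot: [-0.671, 0.742, 0.0, 0.0]
wrist_force: [7.5, -0.9, 0.2]
grip_width: 0.365
```

```bash
python3 - <<'E'
from h import *
a=avg(8);tell(a)
for n in("top","side"):
    p,d=eyes.get_image(n);np.savez(n+"5.npz",p=p,d=d)
c=proj("side",[a[0]])[0].astype(int)
cv2.imwrite("pics/v5.png",cv2.resize(p[c[1]-45:c[1]+25,c[0]-50:c[0]+50],None,fx=8,fy=8,interpolation=cv2.INTER_CUBIC)[...,::-1])
E
```

```text
t 14.7 P [ 0.639  -0.1086  0.019 ] sd [0.0001 0.     0.    ] F [ 7.74 -0.48 -0.65] sd [0.51 0.3  0.66] w 0.3677015898212082
M [-4.5 -0.  37.5] tilt 0.0 yawerr 0.08 topcorner [-35.5  -0.1  54. ] botcorner [-35.5  -0.1  21. ] shoulder [22.5  0.  21. ] nub [26.5  0.  32.5] bayF [ 7.74  0.31 -0.65]
```

View pics/v5.png

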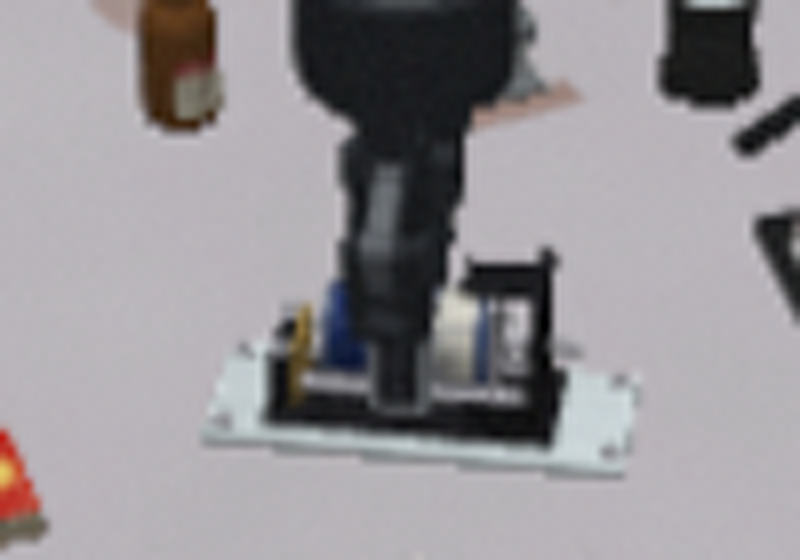

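Call:
move_arm(motion="0 -0.07 0.05 0 0 0; 0 -0.07 0 0 0 0; 0 -0.07 0 0 0 0; 0 -0.07 0 0 0 0; 0 -0.07 0 0 0 0; 0 -0.07 0 0 0 0; 0 0 0 0 0 0")

```text
time_s: 15.68
eef_pos: [0.6418, -0.1088, 0.0183]
ee_rot: [-0.671, 0.742, 0.001, -0.0]
wrist_force: [4.4, -1.0, 0.7]
grip_width: 0.369
```

```bash
python3 - <<'E'
from h import *
a=avg(8);tell(a)
E
```

```text
t 16.075 P [ 0.6416 -0.1088  0.0181] sd [0. 0. 0.] F [ 5.4  -0.79  1.98] sd [0.43 0.34 0.47] w 0.36679638711941576
M [-1.8 -0.  36.6] tilt -0.1 yawerr 0.08 topcorner [-32.8  -0.1  53.2] botcorner [-32.9  -0.1  20.2] shoulder [25.1 -0.  20.1] nub [29.2  0.  31.6] bayF [ 5.46 -0.23  1.98]
```

Call:
move_arm(motion="0 -0.06 -0.02 0 0 0; 0 -0.06 0 0 0 0; 0 -0.06 0 0 0 0; 0 0 0 0 0 0; 0 0 0 0 0 0")

```text
time_s: 16.7
eef_pos: [0.6429, -0.1089, 0.018]
ee_rot: [-0.671, 0.742, 0.001, -0.001]
wrist_force: [4.3, -0.9, 1.0]
grip_width: 0.368
```

```bash
python3 - <<'E'
from h import *
a=avg(8);tell(a)
E
```

```text
t 17.1 P [ 0.6429 -0.1089  0.018 ] sd [0. 0. 0.] F [ 4.01 -1.03  1.04] sd [0.62 0.44 0.58] w 0.3636432021359121
M [-0.5  0.  36.5] tilt -0.2 yawerr 0.08 topcorner [-31.5  -0.   53.1] botcorner [-31.6  -0.   20.1] shoulder [26.4  0.  19.9] nub [30.4  0.  31.4] bayF [ 4.09 -0.62  1.04]
```

Call:
move_arm(motion="0 -0.05 -0.02 0 0 0; 0 -0.05 0 0 0 0; 0 0 0 0 0 0; 0 0 0 0 0 0")

```text
time_s: 17.6
eef_pos: [0.6433, -0.1089, 0.0181]
ee_rot: [-0.671, 0.742, 0.002, -0.001]
wrist_force: [-1.2, -0.8, 2.6]
grip_width: 0.371
```

```bash
python3 - <<'E'
from h import *
a=avg(8);tell(a)
E
```

```text
t 18.0 P [ 0.6433 -0.1089  0.0181] sd [0. 0. 0.] F [-3.13 -0.96  2.83] sd [0.66 0.58 0.62] w 0.37082465942697296
M [-0.1  0.  36.6] tilt -0.3 yawerr 0.08 topcorner [-31.1  -0.   53.2] botcorner [-31.2  -0.   20.2] shoulder [26.8  0.1 19.9] nub [30.8  0.1 31.4] bayF [-3.01 -1.27  2.83]
```

Call:
move_arm(motion="0 0.04 -0.02 0 0 0; 0 0 0 0 0 0; 0 0 0 0 0 0")

```text
time_s: 18.38
eef_pos: [0.6433, -0.1089, 0.0182]
ee_rot: [-0.671, 0.742, 0.002, -0.001]
wrist_force: [-1.9, -1.7, -1.0]
grip_width: 0.369
```

Call:
move_arm(motion="0 0 0 0 0 0; 0 0 0 0 0 0; 0 0 0 0 0 0; 0 0 0 0 0 0; 0 0 0 0 0 0", hand=5.5)

```text
time_s: 19.0
eef_pos: [0.6437, -0.1089, 0.0185]
ee_rot: [-0.671, 0.742, 0.001, -0.001]
wrist_force: [-0.4, -0.0, 1.4]
grip_width: 0.645
```

Call:
move_arm(motion="0 0 -0.5 0 0 0; 0 0 -1.5 0 0 0; 0 0 -2.5 0 0 0; 0 0 -3 0 0 0; 0 0 -3 0 0 0; 0 0 -3 0 0 0; 0 0 -2 0 0 0; 0 0 0 0 0 0")

```text
time_s: 20.0
eef_pos: [0.6451, -0.1093, 0.1762]
ee_rot: [-0.671, 0.742, -0.0, 0.0]
wrist_force: [1.0, 0.2, -0.3]
grip_width: 0.647
```

Call:
move_arm(motion="0 3 0 0 0 0; 0 5 0 0 0 0; 0 5 0 0 0 0; 0 5 0 0 0 0; 0 4 0 0 0 0; 0 0 0 0 0 0")

```text
time_s: 20.75
eef_pos: [0.4222, -0.0866, 0.174]
ee_rot: [-0.67, 0.742, 0.002, -0.001]
wrist_force: [1.2, -1.0, 0.1]
grip_width: 0.643
```

```bash
python3 - <<'E'
from h import *
I={}
for n in("top","side"):
    p,d=eyes.get_image(n);np.savez(n+"6.npz",p=p,d=d)
    c=proj(n,[O+[0,0,.03]])[0].astype(int)
    I[n]=cv2.resize(p[c[1]-32:c[1]+32,c[0]-32:c[0]+32],(400,400),interpolation=cv2.INTER_CUBIC)
    C=cloud(n,d).reshape(-1,3);q=bay(C);k=(abs(q[:,0])<24)&(abs(q[:,1])<16)&(q[:,2]>40)&(q[:,2]<70);q=q[k]
    f=lambda x:np.hypot(q[:,1]-x[0]-x[2]*q[:,0],q[:,2]-x[1]-x[3]*q[:,0])-16.5
    r=least_squares(f,[0,36.5,0,0],loss="soft_l1",f_scale=2);print(n,len(q),"axis y,z",r.x[:2].round(2),"slope deg",np.degrees(r.x[2:]).round(2))
cv2.imwrite("pics/v6.png",np.hstack([I["top"],I["side"]])[...,::-1])
# bystanders: image change away from the arm
p0=np.load("side0.npz")["p"].astype(int);s=manip.state();print(s["time_s"],s["eef_pos"],s["wrist_force"],s["grip_width"])
E
```

```text
top 189 axis y,z [-0.13 36.98] slope deg [-0.31  2.09]
side 118 axis y,z [ 0.3  36.06] slope deg [1.95 0.35]
20.85 [ 0.42549321 -0.08706347  0.17427793] [-0.15186977 -1.71033062 -0.38842331] 0.6485561765367258
```

View pics/v6.png

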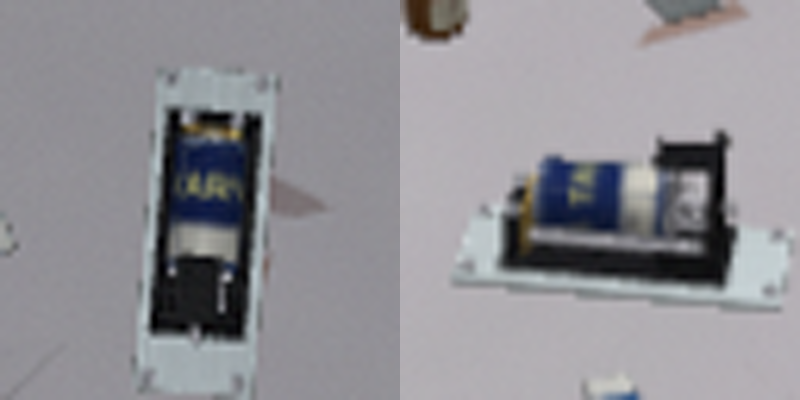

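The picture shows the cell lying level on its rails, with the nub on the brass plate at about (525,215) in the side half and the flat end under the tongue. The arm is clear, so I'm handing in.

```bash
python3 -c "
from h import *
a,b=np.load('side0.npz')['p'],np.load('side6.npz')['p']
print('changed px near eraser/matchbox/cork:',[(cv2.absdiff(a,b)[y-8:y+8,x-10:x+10].max(2)>40).sum() for x,y in((315,288),(260,272),(352,215),(250,312))])
print(manip.sign_off())"
```

```text
changed px near eraser/matchbox/cork: [np.int64(0), np.int64(0), np.int64(0), np.int64(0)]
the job is handed in; nothing more can be done
None
```

The dry cell is in the aluminium holder with its nub on the brass plate, the gripper is clear, and the job is handed in at about 21 s of the 61 s allowed. `sign_off` gives no verdict, so the result rests on my own checks.

**What I did:**
- I took the blue and white cell from the wooden rest and brought it over the bay at 25 degrees, nub up.
- I found the insert about 10 mm forward in the pictures. First touch on the spring agreed with that to about 0.3 mm.
- I pressed the spring in about 8.5 mm. The steady readings peaked at 7.7 N, well short of the stop.
- I tipped the cell down past the plate edge and eased it forward until the force reversed at the plate. Then I opened the fingers and drew back.

**Last checks:**
- **Position:** The two cameras put the cell axis at 36.1 and 37.0 mm height and within 0.3 mm of the centre line.
- **Slope:** The single-camera fits disagree. The top camera gives 2.1 degrees of tilt where the side gives 0.35, and the side gives 1.95 degrees of sideways angle where the top gives 0.3. I put this down to depth noise. All are below the 3.4 degree limit.
- **Bystanders:** A picture comparison around the eraser, the matchbox, the black loupe and one other spot showed no change. I did not check the others, but the arm did not press on anything outside the rest and holder.

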